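# Register a pine block on a clamping board and clamp it with the ratchet trigger

## Task

Push the loose pine block on the clamping board home against its stops, long side flat on the two far stops and end on the single end stop. Then pump the red trigger, letting it spring back between strokes, until the orange pad meets the block and is pressed about half way into the jaw (never nearly all the way, which would crush the wood), moving the jaw only with the trigger and leaving the tools around alone. Finish while still holding the trigger pressed with the fingers, so that the jaw keeps its grip on the block.

Things in the scene. Friction and masses are not known exactly. Their poses are not given: they have to be found in the camera images.
- fixture: Plywood clamping board fixed to the worktop, 320 x 270 x 15 mm, carrying stops and a ratchet clamp. Origin: on the worktop, 15 mm toward the far stops from under the board's middle; x = the jaw's way, from the red trigger to the far stops (roughly to the robot's left), y = along the block, toward the robot. A block that is home has its origin at (87.5, 0, 15) mm here, axes parallel.
- far_stops (a point): Point on the board top midway between the two aluminium far stops, in the plane of the faces that the block's long side meets (fixture x = 110 mm). The stops are 22 x 32 mm, at y = +65 and -65 mm, tops 60 mm above the worktop.
- end_stop (a point): Foot of the face of the single aluminium end stop, on the side away from the robot (fixture y = -100 mm); its face is 34 mm wide, centred at x = 88 mm, top 60 mm above the worktop.
- block: Planed pine block, 45 (x) x 200 (y) x 60 (z) mm, 0.25 to 0.5 kg, lying loose on the board. Origin: centre of its underside; y along its length. At the start it lies 10 to 20 mm short of the far stops and 15 to 40 mm short of the end stop, askew by up to 0.1 rad.
- jaw_top (a point): Top centre of the grey jaw plate, 11 x 40 x 48 mm, top 68 mm above the worktop, on the toothed bar (14 mm wide, top 54 mm up, along fixture y = 0, running back through handle and trigger). This point is at fixture x = -42.5 mm when joint jaw = 0. Jaw and pad are not to be pushed by the robot.
- jaw (a joint): Travel of toothed bar and jaw toward the far stops in m, 0 to 0.095 (0 to 0.03 at the start). Gap from pad to a block that is home = 0.080 minus this. With the trigger let go only a brake of about 2 N holds the bar: it stays where it is while free, but the pad's spring pushes it back until the pad is pressed in 2 mm or less.
- pad (a joint): How far the sprung pad is pressed into the jaw, in m: 0 = fully out, 0.014 = bottomed. Spring 0.9 N per mm. Right is about half way, 0.007: the green half of the pad's stem, next to the jaw, has then just disappeared into it.
- pad_front (a point): Centre of the front face of the round orange pad (34 mm across, 9 mm thick) that presses on the block, 45 mm above the worktop; at fixture x = -15 mm when joints jaw and pad are 0, that is 80 mm from a block that is home.
- trigger (a joint): Trigger angle in rad: 0 = let go, leaning 0.175 back from upright; 0.35 = fully pressed, to the handle. Its spring takes 3 to 5 N at the push point, the bar's brake and pad 0.6 x their force more. Pressing carries the bar forward by a pawl on 6 mm teeth: a full stroke has 21 mm and gains about 18; on the way back the pawl clicks over the teeth and the bar stays.
- trigger_pivot (a point): Pivot of the trigger, at fixture x = -103, z = 22 mm. Above it stands the red trigger blade, 12 mm thick, 30 mm wide (board's y), 90 to 147 mm above the worktop, on the side of the handle away from the jaw. Push it level in the board's +x with the closed fingertips, or squeeze it to the handle (69 mm over both when let go).
- trigger_push (a point): Middle of the blade's back face, where to push, 105 mm from the pivot; it moves 37 mm over the full stroke.
- handle (a point): Top centre of the fixed black handle, 14 mm thick (x), 32 mm wide, 140 mm above the worktop, at fixture x = -65 mm.
- caliper: Vernier caliper lying on the worktop, 58 x 210 x 13 mm. Bystander.
- screwdriver: Screwdriver with a yellow handle lying on the worktop, 27 x 195 x 27 mm. Bystander.
- tape_measure: Yellow pocket tape measure standing on the worktop, 35 x 74 x 63 mm. Bystander.
There are look-alikes about, which are no part of the job. Several things have the shape of the block; the one meant has the colours described above.

How it is judged:
By the outcome, as a careful person would: the job done as asked, in the order asked, and still so for the second after the job is handed in, while the arm keeps its last pose, push and grip.
It also fails if it takes over 72 s, if anything falls off the work surface, if the arm or the gripper's body presses on something with over 40 N, if the wrist force passes 120 N, or if a joint passes its speed limit or range.

## Robot

A 7-joint arm with a two-finger parallel gripper is mounted at the origin on a cart in front of the work surface, level with it; the furniture and walls round the work are solid. World frame = base frame: x ahead of the robot, y to its left, z up, the work surface at z = 0. Lengths are in m, angles in rad, forces in N, time in s.
With the tool pointing down it reaches from about 0.425 to 0.875 m from the base axis. Payload 4.7 kg.
Tool frame: the origin (TCP) lies midway between the tips of the shut fingers; the grasp point (between the pads) lies 19 mm behind it; z points along the fingers, y is the line along which they close (so a half turn about z gives the same grasp; the last joint's range is limited). The gripper opens to 87 mm and grips with 3 to 60 N. Pads are 19 mm wide; open, the fingers measure 117 mm over their backs; the gripper's body (75 mm by 190 mm) begins 51 mm behind the grasp point.
Start: joints at [-1.195, 0.321, -0.07, 1.45, 0.023, 1.371, -0.057], TCP at [0.23, 0.608, 0.223] pointing down, gripper open.
Joint ranges: [-2.86, 2.86], [-0.3, 2.09], [-1.38, 1.24], [0.06, 2.45], [-1.56, 4.7], [0.09, 2.05], [-2.69, 2.69]. Speed limits (rad/s): [2.57, 2.57, 3.14, 3.14, 3.14, 3.14, 3.14].

## Interface

Orientations are given as a rotation vector (axis times angle).
In Python, from bench import ctrl gives the robot as it stands. The module is installed in compiled form; this text tells all that it offers.
- The arm moves only by the shell command python3 -m handwheel 'ROWS' [FORCE]. ROWS is JSON, a list of rows, each a list of 7 numbers: the finger opening in m, from 0 to 0.087, then the shift along the tool's x, y, z in m, then the turn, a rotation vector about the tool's x, y, z in degrees. A call has 1 to 12 rows; each row shifts and turns the commanded pose from where the row before left it, along the tool's axes as they then stand; what a row does not reach is not made up. A row lasts 1/8 s, in which the tool goes at most 62.5 mm and 10.7 degrees, less where a joint would pass 70% of its speed; a pose out of reach is approached as far as the arm can. A call is refused whole if a number of a shift passes 0.0625 or a number of a turn 10.7, either way. A call with a gripper value outside its range is refused whole. The fingers move at their own pace and stop on an object; FORCE is the grip in N (left out, the last holds). Time passes only in rows, so rows that do not move let the fingers close. It gives the time, the measured TCP pose, the force, the opening and the grip force at its end, in the units of the state.
- ctrl.get_state(): the state, without advancing time (a new reading comes with each control period).
- ctrl.get_image(name): name is "side" or "top" or "wrist"; returns (picture, depth): 420x560x3 uint8, blue, green, red; 420x560 float32, m along the optical axis (not along the pixel's ray), 0 where there is no reading.
- ctrl.camera_info(name): a dict with "intrinsics" (3x3 intrinsics, pixels), "R" (3x3) and "t" (3): a world point X has camera coordinates R X + t. Camera axes: x right, y down, z forward; pixel columns grow to the right and rows downward; lengths in m; the calibration is good to about 2 mm. A picture is of the moment at which its call begins: read the wrist's pose just before it. camera_info takes no time and is no camera call; for the wrist camera it gives the pose at the moment of the call.
- ctrl.close_job(): hands the job in; it is judged then, once.
The state is a dict: "time": time; "joint_positions": joint angles; "qd": joint speeds; "joint_torque": joint torques, N m; "position": TCP position; "tool_rot": TCP orientation; "ft_force": force on the tool from outside, world axes, zero at the start; "torque": the same for the moment, N m; "grip_width": opening from 0.0 (shut) to 1.0 (fully open); "grip_force": force on a finger pad.
Only numpy, scipy, OpenCV 4.12 (cv2) and the standard library are available. Lean on these libraries where they do the work, as an engineer would, in place of code of your own. Each camera call takes 0.05 s, during which the arm holds its last target. There are 200 camera calls.

## Working session

There is one attempt and no reset: what is moved stays moved. The work goes in short steps, Python scripts to look and compute and a shell command to move; the robot and the scene stay as the last step left them, time stands still between calls to the robot, and variables do not carry over. Pictures are saved under pics/ and viewed, at most 10 in all, crops included, and the job is handed in when it is done.

```bash
mkdir -p pics; cat > h.py <<'E'
import numpy as np, cv2
from scipy.spatial.transform import Rotation as Ro
from bench import ctrl
def cast(name,uv,z,info=None):
    i=info or ctrl.camera_info(name);K,R,t=[np.array(i[k]) for k in("intrinsics","R","t")]
    c=-R.T@t; uv=np.atleast_2d(uv).astype(float)
    d=(R.T@np.linalg.inv(K)@np.c_[uv,np.ones(len(uv))].T).T
    return c+d*((z-c[2])/d[:,2])[:,None]
def proj(name,X,info=None):
    i=info or ctrl.camera_info(name);K,R,t=[np.array(i[k]) for k in("intrinsics","R","t")]
    p=(K@(R@np.atleast_2d(X).T+t[:,None])).T
    return p[:,:2]/p[:,2:]
E
python3 - <<'E'
from h import *
s=ctrl.get_state();print(s)
for n in("side","top"):
    im,d=ctrl.get_image(n);cv2.imwrite(f"pics/{n}0.png",im);np.save(f"pics/{n}0.npy",d)
    i=ctrl.camera_info(n);print(n,np.round(-np.array(i["R"]).T@np.array(i["t"]),3),np.round(i["R"],2).tolist())
E
```

```text
{'time': 0.0, 'joint_positions': array([-1.19488376,  0.32181516, -0.07009474,  1.45166221,  0.02264433,
        1.37078321, -0.05691477]), 'qd': array([-5.53935735e-06, -9.25429571e-04,  3.48850464e-04,  1.36795310e-03,
       -3.23659348e-04, -1.31749094e-03, -1.33698260e-03]), 'joint_torque': array([ 7.52836459e-04, -4.91284919e+01, -4.03404990e-01, -3.12520444e+01,
       -6.40633819e-02,  4.37606417e-02,  1.79922299e-04]), 'position': array([0.22994397, 0.60738824, 0.22147311]), 'tool_rot': array([-5.65149958e-01, -3.09013430e+00,  2.93723373e-03]), 'ft_force': array([-0.30533884, -0.21286652, -0.06743795]), 'torque': array([-0.07642499, -0.00625805,  0.04619291]), 'grip_force': 0.0, 'grip_width': 0.9970547430232922}
side [0.271 1.169 0.855] [[-0.96, -0.26, 0.02], [-0.16, 0.52, -0.84], [0.21, -0.81, -0.55]]
top [0.253 0.096 1.566] [[-0.08, -1.0, 0.01], [-0.98, 0.07, -0.21], [0.2, -0.02, -0.98]]
```

View pics/top0.png

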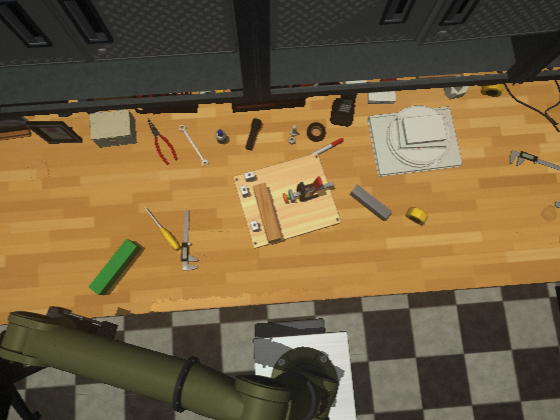

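View pics/side0.png

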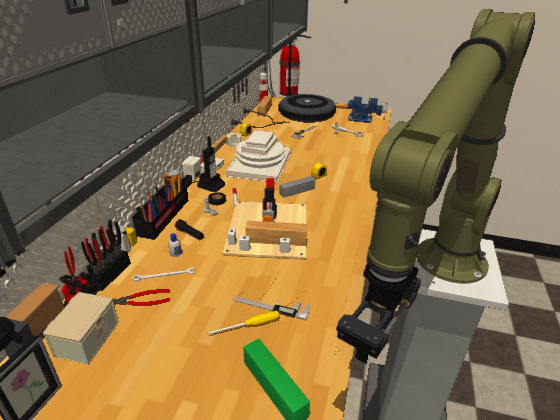

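Top view: the pine block is on the board at (266,213). Look-alikes are the green bar (115,266), the grey bar (370,202) and the brown box at the left edge (15,133). The description fits only the pine block on the board. Next, a close crop of it.

```bash
python3 - <<'E'
from h import *
a=cv2.imread("pics/top0.png")[145:255,225:355]; b=cv2.imread("pics/side0.png")[170:265,215:325]
a=cv2.resize(a,None,fx=3.0,fy=3.0,interpolation=cv2.INTER_CUBIC);b=cv2.resize(b,None,fx=3.5,fy=3.5,interpolation=cv2.INTER_CUBIC)
h=max(len(a),len(b));f=lambda x:cv2.copyMakeBorder(x,0,h-len(x),0,0,0)
cv2.imwrite("pics/crop0.png",np.hstack([f(a),f(b)]))
print(cast("top",[[236,178],[319,155],[340,220],[255,248]],.015))
E
```

```text
[[ 0.70834862  0.17943253  0.015     ]
 [ 0.7723964  -0.12537247  0.015     ]
 [ 0.52837702 -0.17563185  0.015     ]
 [ 0.45216561  0.12884373  0.015     ]]
```

View pics/crop0.png

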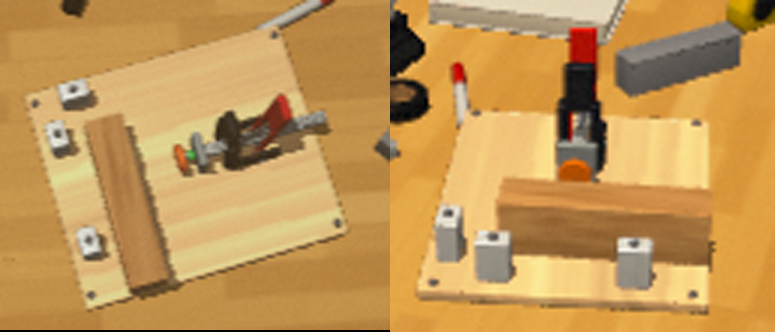

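Crop: the wood block is confirmed, at crop (130,205). Stops are at (75,95), (57,137) and (90,243), and the trigger is red at (280,110). I'll move above the board for a wrist view, aligning the tool with the board on the way.

```bash
python3 -m handwheel '[[0,-0.044,-0.033,-0.025,0,0,0],[0,-0.044,-0.033,-0.025,0,0,0],[0,-0.044,-0.033,-0.025,0,0,0],[0,-0.044,-0.033,-0.025,0,0,0],[0,-0.044,-0.033,-0.025,0,0,0],[0,-0.044,-0.033,-0.025,0,0,0],[0,-0.044,-0.033,-0.025,0,0,0],[0,-0.044,-0.033,-0.015,0,0,0],[0,-0.044,-0.033,0,0,0,0],[0,-0.044,-0.033,0,0,0,0],[0,-0.044,-0.033,0,0,0,0],[0,-0.044,-0.033,0,0,0,0]]'
python3 -m handwheel '[[0,0,0,0,0,0,9.5],[0,0,0,0,0,0,9.5],[0,0,0,0,0,0,9.5],[0,0,0,0,0,0,9.5],[0,0,0,0,0,0,9.5],[0,0,0,0,0,0,9.5],[0,0,0,0,0,0,0]]'
python3 - <<'E'
from h import *
s=ctrl.get_state();i=ctrl.camera_info("wrist");im,d=ctrl.get_image("wrist");cv2.imwrite("pics/w1.png",im)
import pickle;pickle.dump((s,i,im,d),open("w1.pkl","wb"))
print(s["position"],np.round(Ro.from_rotvec(s["tool_rot"]).as_matrix(),2).tolist(),np.round(-i["R"].T@i["t"],3),np.round(i["R"],2).tolist())
E
```

```text
time: 1.6
position: [0.5843, 0.0493, 0.4123]
tool_rot: [-0.564, -3.09, -0.0]
ft_force: [0.3, 0.7, -0.4]
grip_width: 0.011
grip_force: 0.0
time: 2.48
position: [0.5836, 0.0507, 0.4121]
tool_rot: [-1.969, -2.448, 0.001]
ft_force: [-0.3, 0.4, -0.0]
grip_width: 0.002
grip_force: 0.0
[0.58361594 0.05074865 0.41210753] [[-0.21, 0.98, -0.0], [0.98, 0.21, -0.0], [-0.0, -0.0, -1.0]] [0.567 0.125 0.575] [[0.98, 0.22, -0.0], [0.21, -0.94, 0.28], [0.06, -0.27, -0.96]]
```

View pics/w1.png

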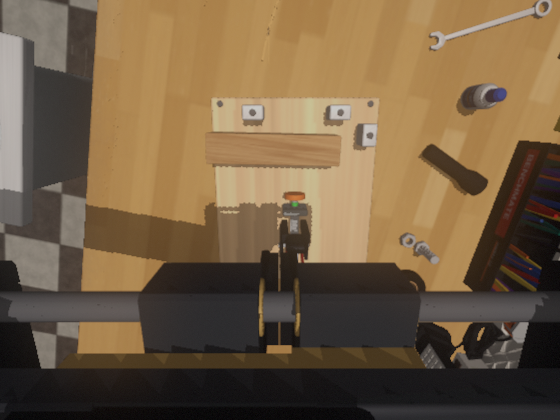

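Wrist view: the board's far edge lies along row 98, columns 212–379. Stop tops are at (252,112), (340,112) and (368,134), the block at (272,150) and the pad at (293,196). I'll use depth to measure.

```bash
cat >> h.py <<'E'
def cloud(d,i):
    K,R,t=[np.array(i[k]) for k in("intrinsics","R","t")]
    v,u=np.mgrid[:d.shape[0],:d.shape[1]]
    c=np.stack([(u-K[0,2])/K[0,0]*d,(v-K[1,2])/K[1,1]*d,d],-1)
    return (c-t)@R
def comps(P,d,lo,hi,roi,amin=20):
    m=((P[...,2]>lo)&(P[...,2]<hi)&(d>0)).astype(np.uint8)
    k=np.zeros_like(m);k[roi[1]:roi[3],roi[0]:roi[2]]=1
    n,l,st,c=cv2.connectedComponentsWithStats(m*k)
    return [(l==j,st[j],c[j]) for j in range(1,n) if st[j][4]>=amin]
E
python3 - <<'E'
from h import *
import pickle
s,i,im,d=pickle.load(open("w1.pkl","rb"));P=cloud(d,i)
roi=(200,90,390,250)
print("board z",np.median(P[170:190,220:260,2]),"wood z",np.median(P[60:80,220:260,2]))
for lo,hi,n in((.05,.064,"stop"),(.068,.082,"block")):
  for m,st,c in comps(P,d,lo,hi,roi):
    q=P[m];r=cv2.minAreaRect(q[:,:2].astype(np.float32)*1000)
    print(n,st,np.round(c,1),np.round(np.median(q,0),4),np.round(r[0],1),np.round(r[1],1),round(r[2],2))
# board edges
hsv=cv2.cvtColor(im,cv2.COLOR_BGR2HSV)
print(hsv[175,[205,208,210,212,214,216,220]].tolist(),hsv[175,[370,374,376,378,380,384]].tolist(),hsv[[92,95,97,99,101,104],300].tolist())
# colour: orange, green
for n,a,b in(("orange",(4,150,120),(16,255,255)),("green",(45,100,60),(85,255,255))):
    m=cv2.inRange(hsv,a,b)[185:215,280:310];v,u=np.nonzero(m);
    if len(u): print(n,len(u),u.min()+280,u.max()+280,v.min()+185,v.max()+185)
E
```

```text
board z 0.014994627223460968 wood z 0.0001473882839012111
stop [241 104  22  16 331] [251.9 111.4] [0.5257 0.1266 0.0598] [525.  126.3] [31.2 21.3] 12.43
stop [328 104  23  16 348] [339.1 111.6] [0.6514 0.1541 0.0598] [652.2 154.3] [32.1 21.3] 12.43
stop [360 123  17  24 367] [368.2 134.4] [0.7028 0.1318 0.0596] [704.1 131.6] [22.3 34. ] 12.35
stop [285 193  20   8 116] [294.1 196.4] [0.6158 0.0147 0.0585] [617.3  12.8] [30.7 11.8] 12.4
stop [282 202  25   9  70] [293.9 206.8] [ 0.6197 -0.0026  0.0542] [619.2  -0.7] [38.6  9.3] 14.63
stop [290 217   9  16  97] [293.7 224.9] [ 0.6269 -0.0334  0.052 ] [627.3 -33.3] [13.2 25.2] 13.0
stop [301 225   7   4  21] [303.7 226.1] [ 0.6426 -0.0304  0.0576] [642.9 -30.6] [10.3  2.4] 21.25
block [ 205  132  136   34 4166] [272.3 148.8] [0.5665 0.0813 0.075 ] [566.6  80.6] [199.9  45.3] 11.2
block [288 210   8   6  20] [291.6 212.8] [ 0.6175 -0.0099  0.0686] [616.9  -9.6] [11.4  8.1] 17.52
block [281 228   7   4  20] [283.8 229.2] [ 0.6107 -0.037   0.0733] [610.9 -37.3] [9.6 1.5] 14.32
[[17, 132, 180], [18, 129, 180], [18, 129, 180], [18, 130, 180], [17, 131, 166], [20, 80, 197], [19, 85, 198]] [[17, 92, 199], [17, 128, 177], [17, 126, 184], [17, 127, 183], [17, 125, 185], [18, 127, 183]] [[18, 125, 183], [17, 126, 184], [17, 116, 162], [18, 87, 199], [19, 85, 199], [19, 85, 199]]
orange 140 285 304 192 200
green 20 292 297 203 206
```

Fixture is at (0.6146, 0.0221) with x along 102.4°, and the tool is aligned with it. The block is at fixture (67, 34) and skewed 1.2°, so it needs +20 in x and −34 in y. Going down behind it.

```bash
python3 -m handwheel '[[0,-0.012,-0.010,0.054,0,0,0],[0,0,0,0.054,0,0,0],[0,0,0,0.054,0,0,0],[0,0,0,0.054,0,0,0],[0,0,0,0.054,0,0,0],[0,0,0,0.054,0,0,0],[0,0,0,0.054,0,0,0],[0,0,0,0,0,0,0]]'
python3 -m handwheel '[[0,0.004,0,0,0,0,0],[0,0.004,0,0,0,0,0],[0,0.004,0,0,0,0,0],[0,0.004,0,0,0,0,0],[0,0.004,0,0,0,0,0],[0,0.004,0,0,0,0,0],[0,0.003,0,0,0,0,0],[0,0,0,0,0,0,0]]'
python3 -m handwheel '[[0,0.002,0,0,0,0,0],[0,0.001,0,0,0,0,0],[0,0.001,0,0,0,0,0],[0,0.001,0,0,0,0,0]]'
```

```text
time: 3.52
position: [0.5724, 0.0364, 0.0305]
tool_rot: [-1.965, -2.443, 0.012]
ft_force: [-0.4, 0.2, 0.1]
grip_width: 0.003
grip_force: 0.0
time: 4.53
position: [0.5733, 0.0608, 0.0369]
tool_rot: [1.97, 2.44, 0.003]
ft_force: [1.5, -6.2, 4.1]
grip_width: 0.005
grip_force: 2.8
time: 5.03
position: [0.5724, 0.0649, 0.0369]
tool_rot: [1.97, 2.44, 0.002]
ft_force: [2.1, -6.9, 5.8]
grip_width: 0.005
grip_force: 3.5
```

```bash
cat >> h.py <<'E'
O=np.array([.6146,.0221,0]);a_=np.radians(102.4)
EX=np.array([np.cos(a_),np.sin(a_),0]);EY=np.array([-np.sin(a_),np.cos(a_),0])
def fx(X): X=np.atleast_2d(X)-O; return np.c_[X@EX,X@EY,X[:,2]]*1000
def shot(n,name,crop=None,k=1):
    i=ctrl.camera_info(n);im,d=ctrl.get_image(n);P=cloud(d,i)
    c=im if crop is None else im[crop[1]:crop[3],crop[0]:crop[2]]
    cv2.imwrite(f"pics/{name}.png",cv2.resize(c,None,fx=k,fy=k,interpolation=cv2.INTER_CUBIC));return im,d,P,i
def blk(P,d,lo=.069,hi=.081):
    F=fx(P.reshape(-1,3)).reshape(P.shape)
    m=((P[...,2]>lo)&(P[...,2]<hi)&(d>0)&(F[...,0]>25)&(F[...,0]<115)&(abs(F[...,1])<150)).astype(np.uint8)
    m=cv2.morphologyEx(m,cv2.MORPH_OPEN,np.ones((3,3)))
    n,l,st,c=cv2.connectedComponentsWithStats(m)
    j=1+np.argmax(st[1:,4]);q=F[l==j];r=cv2.minAreaRect(q[:,:2].astype(np.float32))
    print("block",st[j],"rect",np.round(r[0],1),np.round(r[1],1),round(r[2],2),"z",np.percentile(q[:,2],[5,50,95]).round(1));return F,l==j
E
python3 - <<'E'
from h import *
print("tcp",fx(ctrl.get_state()["position"]))
im,d,P,i=shot("wrist","w2");blk(P,d)
im,d,P,i=shot("top","t2");blk(P,d)
E
```

```text
tcp [[50.83851989 32.07432254 36.94859205]]
block [   12   174   524   117 50243] rect [82.8 33.7] [200.8  47.4] 89.83 z [74.  75.2 76.2]
block [249 187   6   9  45] rect [ 96.1 -47.5] [29.9 17.2] 74.12 z [70.8 74.7 79.4]
```

View pics/w2.png

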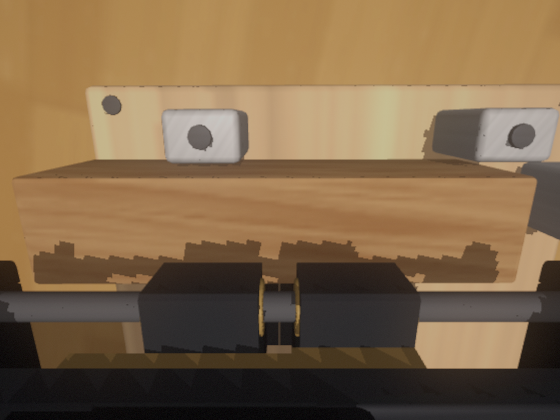

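Wrist: the block is flat and parallel at fixture x ≈ 83, with stops at (205,135) and (500,135), nearly touching. I'll push a little more.

```bash
python3 -m handwheel '[[0,0.002,0,0,0,0,0],[0,0.002,0,0,0,0,0],[0,0.002,0,0,0,0,0],[0,0,0,0,0,0,0]]'
python3 -m handwheel '[[0,0.002,0,0,0,0,0],[0,0.002,0,0,0,0,0],[0,0.001,0,0,0,0,0],[0,0,0,0,0,0,0]]'
python3 - <<'E'
from h import *
s=ctrl.get_state();print("tcp",fx(s["position"]),s["ft_force"]@EX,s["ft_force"]@EY)
E
```

```text
time: 5.62
position: [0.5719, 0.0678, 0.037]
tool_rot: [1.97, 2.436, -0.0]
ft_force: [4.3, -12.8, 4.4]
grip_width: 0.006
grip_force: 6.0
time: 6.12
position: [0.5719, 0.0678, 0.0371]
tool_rot: [1.97, 2.429, -0.005]
ft_force: [5.7, -19.5, 2.6]
grip_width: 0.005
grip_force: 10.2
tcp [[53.82719408 31.92678002 37.06309568]] -20.24942379907184 -1.4318115412383055
```

```bash
python3 -m handwheel '[[0,-0.015,0,0,0,0,0],[0,-0.015,0,0,0,0,0],[0,0,0,-0.05,0,0,0],[0,0,0,-0.05,0,0,0],[0,0.025,-0.045,0,0,0,0],[0,0.025,-0.045,0,0,0,0],[0,0,-0.045,0,0,0,0],[0,0,0,0,0,0,0]]'
python3 - <<'E'
from h import *
s=ctrl.get_state();print("tcp",fx(s["position"]),s["ft_force"])
im,d,P,i=shot("wrist","w3");blk(P,d)
E
```

```text
time: 7.12
position: [0.4283, 0.0701, 0.1344]
tool_rot: [-1.967, -2.446, -0.001]
ft_force: [-0.0, 0.3, -0.3]
grip_width: 0.002
grip_force: 0.0
tcp [[ 86.88476218 171.68301663 134.394953  ]] [-0.01019069  0.29614368 -0.33013483]
block [  331   199   229    62 14023] rect [87.2 52. ] [ 45.2 164.5] 0.02 z [73.7 75.  76.1]
```

```bash
python3 -m handwheel '[[0,0,0.01,0.05,0,0,0],[0,0,0,0.045,0,0,0],[0,0,0,0,0,0,0],[0,0,0.005,0,0,0,0],[0,0,0.005,0,0,0,0],[0,0,0.005,0,0,0,0],[0,0,0.005,0,0,0,0],[0,0,0.005,0,0,0,0],[0,0,0.005,0,0,0,0],[0,0,0.004,0,0,0,0],[0,0,0.003,0,0,0,0]]'
python3 -m handwheel '[[0,0,0.003,0,0,0,0],[0,0,0.003,0,0,0,0],[0,0,0.003,0,0,0,0],[0,0,0,0,0,0,0]]'
python3 - <<'E'
from h import *
s=ctrl.get_state();print("tcp",fx(s["position"]),s["ft_force"]@EX,s["ft_force"]@EY)
E
```

```text
time: 8.55
position: [0.4722, 0.0787, 0.0411]
tool_rot: [-1.966, -2.439, 0.012]
ft_force: [-23.5, -5.2, 28.5]
grip_width: 0.004
grip_force: 14.9
time: 9.05
position: [0.4816, 0.0807, 0.0412]
tool_rot: [-1.967, -2.439, 0.011]
ft_force: [-19.4, -4.3, 23.9]
grip_width: 0.003
grip_force: 12.2
tcp [[ 85.81060934 117.27870477  41.18576434]] -0.04370835453456401 19.825515995675367
```

```bash
python3 -m handwheel '[[0,0,0,-0.007,0,0,0],[0,0,0,0,0,0,0]]'
python3 -m handwheel '[[0,0,0.002,0,0,0,0],[0,0,0.002,0,0,0,0],[0,0,0,0,0,0,0]]'
python3 - <<'E'
from h import *
s=ctrl.get_state();print("tcp",fx(s["position"]),s["ft_force"]@EX,s["ft_force"]@EY)
im,d,P,i=shot("wrist","w4");blk(P,d)
E
```

```text
time: 9.3
position: [0.4863, 0.0818, 0.0477]
tool_rot: [-1.971, -2.446, -0.002]
ft_force: [-4.9, -0.5, 6.1]
grip_width: 0.002
grip_force: 3.1
time: 9.68
position: [0.4863, 0.0818, 0.0475]
tool_rot: [-1.967, -2.441, 0.009]
ft_force: [-17.7, -4.3, 21.6]
grip_width: 0.005
grip_force: 11.0
tcp [[ 85.82773984 112.49989861  47.51389552]] -0.3748864041390285 18.165973306640367
block [ 301  241  259   50 9122] rect [98.4 45. ] [ 22.6 114.9] 0.14 z [71.4 74.9 76. ]
```

View pics/w4.png

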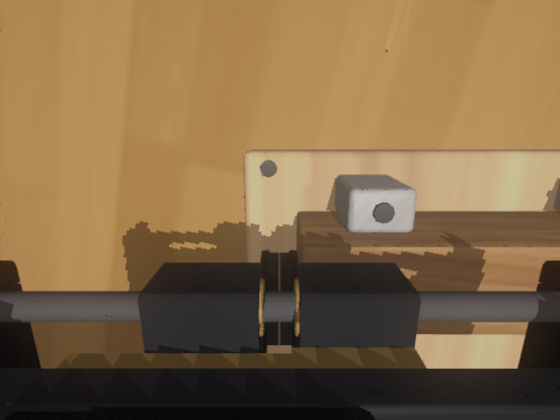

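Wrist view: the finger at (280,300) is on the block's near end, and the position no longer advances, so the block is on the end stop. I'll retreat up and check.

```bash
python3 -m handwheel '[[0,0,-0.03,0,0,0,0],[0,0,0,-0.05,0,0,0],[0,0,0,-0.06,0,0,0],[0,-0.03,0.04,-0.05,0,0,0],[0,-0.03,0.04,-0.05,0,0,0],[0,-0.03,0.04,-0.04,0,0,0],[0,0,0,0,0,0,0]]'
python3 - <<'E'
from h import *
s=ctrl.get_state();print("tcp",fx(s["position"]),s["ft_force"])
im,d,P,i=shot("wrist","w5");F,m=blk(P,d)
for lo,hi in((.055,.063),):
  for m,st,c in comps(P,d,lo,hi,(100,40,460,260),60):
    q=F[m];r=cv2.minAreaRect(q[:,:2].astype(np.float32));print(st,np.round(r[0],1),np.round(r[1],1))
hsv=cv2.cvtColor(im,cv2.COLOR_BGR2HSV)
for n,a,b in(("orange",(4,150,100),(16,255,255)),("green",(45,100,60),(85,255,255))):
    mm=cv2.inRange(hsv,a,b)>0; mm&=(F[...,0]>-60)&(F[...,0]<60)&(abs(F[...,1])<30)&(d>0)&(F[...,2]>25)
    q=F[mm];print(n,len(q), np.percentile(q,[2,50,98],axis=0).round(1).tolist() if len(q) else '')
E
```

```text
time: 10.6
position: [0.5901, 0.0168, 0.2873]
tool_rot: [1.97, 2.437, 0.006]
ft_force: [0.3, -0.7, -1.0]
grip_width: 0.005
grip_force: 0.0
tcp [[1.00464157e-01 2.50877784e+01 2.87254794e+02]] [ 0.27958281 -0.74191727 -1.03586908]
block [ 204   85  189   45 8149] rect [87.   2.7] [ 45.  200.1] 0.31 z [73.7 75.1 76.4]
[226  65  30  21 592] [121.1  64.7] [31.9 20.6]
[344  65  31  20 567] [121.  -65.2] [32.1 19.5]
[390  91  20  32 544] [  87.6 -111.9] [20.7 33.1]
[288 188  23   8 164] [-8.5 -0.9] [ 9.  26.8]
orange 248 [[-12.4, -14.4, 39.8], [-6.5, 0.6, 58.2], [-4.1, 14.7, 62.8]]
green 41 [[-25.1, -5.4, 46.8], [-22.5, -0.2, 49.7], [-19.7, 4.6, 51.7]]
```

View pics/w5.png

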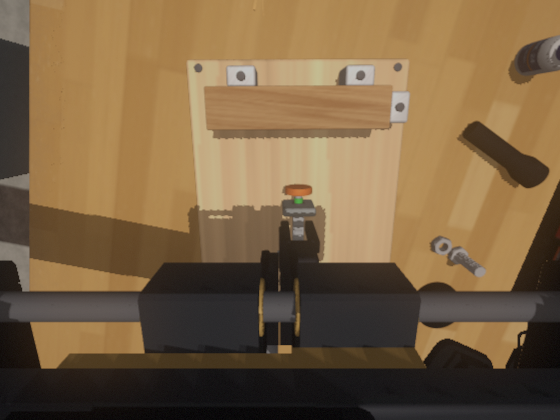

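The block reads (87.0, 2.7) with 0.3° skew in the wrist view: block (298,106), end stop (400,107). So it is about 2.7 mm short of the end stop, because finger friction pressed down and jammed it. I'll push again, easing upward as I go.

```bash
python3 -m handwheel '[[0,0.03,-0.038,0.04,0,0,0],[0,0.03,-0.038,0.04,0,0,0],[0,0.027,-0.036,0.04,0,0,0],[0,0,0,0.05,0,0,0],[0,0,0,0.055,0,0,0],[0,0,0,0,0,0,0],[0,0,0.007,0,0,0,0],[0,0,0.007,0,0,0,0],[0,0,0.006,0,0,0,0],[0,0,0,0,0,0,0]]'
python3 -m handwheel '[[0,0,0.003,-0.001,0,0,0],[0,0,0.003,-0.002,0,0,0],[0,0,0.002,-0.003,0,0,0],[0,0,0,0,0,0,0]]'
python3 - <<'E'
from h import *
s=ctrl.get_state();print("tcp",fx(s["position"]),s["ft_force"]@EX,s["ft_force"]@EY)
E
```

```text
time: 11.9
position: [0.4785, 0.0844, 0.0602]
tool_rot: [1.971, 2.445, 0.002]
ft_force: [-0.9, 0.6, 0.7]
grip_width: 0.004
grip_force: 0.0
time: 12.4
position: [0.4855, 0.086, 0.0657]
tool_rot: [1.971, 2.446, 0.001]
ft_force: [0.4, -1.1, 0.8]
grip_width: 0.003
grip_force: 0.0
tcp [[ 90.14986417 112.3429956   65.71678809]] -1.1631108529271779 -0.1984415577064837
```

```bash
python3 -m handwheel '[[0,-0.003,-0.002,0.010,0,0,0],[0,0,0.002,0,0,0,0],[0,0,0.002,-0.001,0,0,0],[0,0,0.002,-0.002,0,0,0],[0,0,0,0,0,0,0]]'
python3 -m handwheel '[[0,0,0.002,-0.002,0,0,0],[0,0,0.002,-0.002,0,0,0],[0,0,0,0,0,0,0]]'
python3 -m handwheel '[[0,0,0.002,-0.002,0,0,0],[0,0,0.002,-0.002,0,0,0],[0,0,0,0,0,0,0]]'
python3 - <<'E'
from h import *
s=ctrl.get_state();print("tcp",fx(s["position"]),s["ft_force"]@EX,s["ft_force"]@EY)
E
```

```text
time: 13.02
position: [0.4892, 0.0838, 0.0583]
tool_rot: [-1.971, -2.446, 0.001]
ft_force: [-1.9, -0.6, -0.8]
grip_width: 0.004
grip_force: 1.1
time: 13.4
position: [0.4905, 0.084, 0.0612]
tool_rot: [-1.969, -2.443, 0.008]
ft_force: [-8.1, -1.0, -1.6]
grip_width: 0.005
grip_force: 3.5
time: 13.78
position: [0.4907, 0.084, 0.0637]
tool_rot: [-1.965, -2.439, 0.018]
ft_force: [-12.6, -2.2, -1.8]
grip_width: 0.006
grip_force: 6.7
tcp [[ 87.05963069 107.75173415  63.72730507]] 0.5137998572428741 12.797056077774092
```

```bash
python3 -m handwheel '[[0,0,-0.02,0,0,0,0],[0,0,0,-0.06,0,0,0],[0,-0.028,0.04,0,0,0,0],[0,-0.029,0.035,0,0,0,0],[0,0,0,0,0,0,0]]'
python3 - <<'E'
from h import *
s=ctrl.get_state();print("tcp",fx(s["position"]),s["ft_force"])
E
```

```text
time: 14.4
position: [0.5669, 0.0392, 0.1274]
tool_rot: [1.972, 2.439, 0.002]
ft_force: [-0.6, 0.4, 0.1]
grip_width: 0.005
grip_force: 0.0
tcp [[ 26.9024054   42.90502651 127.36623299]] [-0.5577353   0.36286221  0.09376611]
```

```bash
python3 -m handwheel '[[0,0,0,0.04,0,0,0],[0,0,0,0.035,0,0,0],[0,0,0,0,0,0,0],[0,0.008,0,0,0,0,0],[0,0.008,0,0,0,0,0],[0,0.007,0,0,0,0,0],[0,0.003,0,0,0,0,0],[0,0.003,0,-0.001,0,0,0],[0,0.003,0,-0.001,0,0,0],[0,0.003,0,-0.001,0,0,0],[0,0,0,0,0,0,0]]'
python3 -m handwheel '[[0,-0.015,0,0,0,0,0],[0,-0.015,0,0,0,0,0],[0,0,0,-0.06,0,0,0],[0,-0.03,0.01,-0.06,0,0,0],[0,-0.01,0.01,-0.06,0,0,0],[0,0,0,-0.05,0,0,0],[0,0,0,0,0,0,0]]'
python3 - <<'E'
from h import *
s=ctrl.get_state();print("tcp",fx(s["position"]),s["ft_force"])
im,d,P,i=shot("wrist","w6");F,m=blk(P,d)
for m,st,c in comps(P,d,.055,.063,(100,40,460,260),60):
    q=F[m];r=cv2.minAreaRect(q[:,:2].astype(np.float32));print(st,np.round(r[0],1),np.round(r[1],1))
print(fx(cast("wrist",[[0,0]],.1,i)))
E
```

```text
time: 15.78
position: [0.559, 0.0655, 0.0552]
tool_rot: [1.97, 2.431, -0.008]
ft_force: [5.6, -18.5, -1.3]
grip_width: 0.008
grip_force: 9.3
time: 16.65
position: [0.5915, 0.0138, 0.2846]
tool_rot: [1.968, 2.443, 0.011]
ft_force: [0.3, -0.4, -1.0]
grip_width: 0.01
grip_force: 0.0
tcp [[ -3.0990202   24.37967841 284.61002339]] [ 0.25062688 -0.36189872 -1.03617328]
block [ 205   85  190   44 8192] rect [85.3  0.6] [200.   43.9] 89.95 z [73.7 75.1 76.4]
[225  63  30  22 618] [120.  65.] [31.6 21.2]
[345  63  30  22 618] [120.1 -65. ] [21.1 31.9]
[392  89  18  32 473] [  88.1 -112.9] [18.5 32.9]
[287 186  23   9 171] [-8.6 -0.4] [ 8.6 26.5]
[[176.82155279 276.02977087 100.        ]]
```

Block is home: y ≈ 0.6, skew about 0, and the push stopped hard with 19 N on the far stops. Next I go behind the trigger.

```bash
python3 -m handwheel '[[0,-0.05,0.008,0,0,0,0],[0,-0.05,0.008,0,0,0,0],[0,-0.055,0.008,0,0,0,0],[0,0,0,0.055,0,0,0],[0,0,0,0.055,0,0,0],[0,0,0,0.055,0,0,0],[0,0,0,0,0,0,0],[0,0,0,0,0,0,0]]'
python3 - <<'E'
from h import *
s=ctrl.get_state();print("tcp",fx(s["position"]),s["ft_force"])
im,d,P,i=shot("wrist","w7")
E
```

```text
time: 17.7
position: [0.6461, -0.1328, 0.116]
tool_rot: [1.97, 2.445, 0.001]
ft_force: [0.1, 0.3, 1.2]
grip_width: 0.005
grip_force: 0.0
tcp [[-158.07861301    2.46333658  115.97870204]] [0.08411163 0.29410472 1.1976744 ]
```

View pics/w7.png

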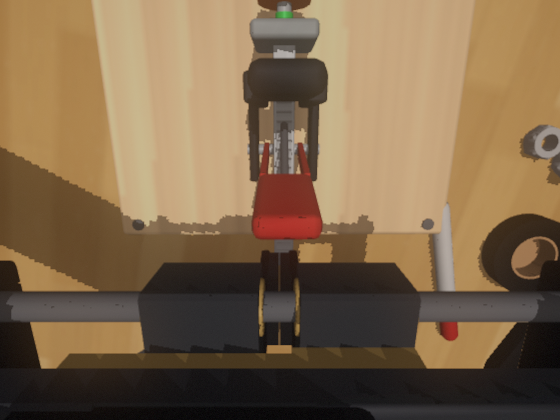

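Wrist view: red trigger (286,210), jaw plate (285,35), green stem (284,14), all lined up ahead of the finger. First stroke.

```bash
python3 -m handwheel '[[0,0.008,0.002,0,0,0,0],[0,0.008,0,0,0,0,0],[0,0.008,0,0,0,0,0],[0,0.008,0,0,0,0,0],[0,0.008,0,0,0,0,0],[0,0.008,0,0,0,0,0],[0,0.006,0,0,0,0,0],[0,0.003,0,0,0,0,0],[0,0,0,0,0,0,0]]'
cat >> h.py <<'E'
def jaw(name):
    s=ctrl.get_state();print("t",s["time"],"tcp",fx(s["position"]).round(1),"F",round(s["ft_force"]@EX,1),s["ft_force"].round(1))
    im,d,P,i=shot("wrist",name);F=fx(P.reshape(-1,3)).reshape(P.shape);hsv=cv2.cvtColor(im,cv2.COLOR_BGR2HSV)
    for n,a,b,w in(("orange",(4,150,60),(16,255,255),20),("green",(45,100,40),(85,255,255),12)):
        mm=cv2.inRange(hsv,a,b)>0; mm&=(F[...,0]>-60)&(F[...,0]<75)&(abs(F[...,1])<w)&(d>0)&(F[...,2]>30)&(F[...,2]<66)
        q=F[mm];print(n,len(q), np.percentile(q,[3,50,97],axis=0)[:,[0,2]].round(1).tolist() if len(q) else '')
    q=F[(abs(F[...,2]-68)<1.8)&(abs(F[...,1])<18)&(F[...,0]>-50)&(F[...,0]<60)&(d>0)&(hsv[...,1]<80)]
    if len(q): print("jawtop x",np.percentile(q[:,0],[3,50,97]).round(1),len(q))
E
python3 -c 'from h import *;jaw("j1")'
```

```text
time: 18.88
position: [0.636, -0.0788, 0.1151]
tool_rot: [1.97, 2.442, -0.002]
ft_force: [2.7, -6.7, 1.7]
grip_width: 0.005
grip_force: 3.9
t 18.875 tcp [[-103.1    0.7  115.1]] F -7.1 [ 2.7 -6.7  1.7]
orange 773 [[4.8, 51.5], [8.6, 59.9], [12.6, 62.6]]
green 154 [[-7.0, 47.4], [-3.8, 50.0], [-1.4, 53.1]]
jawtop x [-18.8 -13.8  -9.3] 1077
```

```bash
python3 -m handwheel '[[0,-0.015,0,0,0,0,0],[0,-0.015,0,0,0,0,0],[0,-0.015,0,0,0,0,0],[0,-0.005,0,0,0,0,0],[0,0,0,0,0,0,0]]'
python3 -c 'from h import *;jaw("j2")'
python3 -m handwheel '[[0,0.010,0,0,0,0,0],[0,0.010,0,0,0,0,0],[0,0.010,0,0,0,0,0],[0,0.010,0,0,0,0,0],[0,0.007,0,0,0,0,0],[0,0.004,0,0,0,0,0],[0,0,0,0,0,0,0]]'
python3 -c 'from h import *;jaw("j3")'
```

```text
time: 19.55
position: [0.6456, -0.125, 0.1142]
tool_rot: [-1.971, -2.445, -0.0]
ft_force: [0.5, 1.0, 0.6]
grip_width: 0.004
grip_force: 0.0
t 19.55 tcp [[-150.4    1.3  114.2]] F 0.8 [0.5 1.  0.6]
orange 0 
green 0 
jawtop x [-19.  -15.5 -11.7] 1050
time: 20.48
position: [0.636, -0.0786, 0.1153]
tool_rot: [1.969, 2.44, -0.003]
ft_force: [3.7, -8.5, 0.9]
grip_width: 0.007
grip_force: 4.7
t 20.475 tcp [[-103.     0.7  115.3]] F -9.1 [ 3.7 -8.5  0.9]
orange 1000 [[22.6, 44.1], [25.8, 59.1], [30.4, 62.6]]
green 125 [[12.3, 47.7], [14.4, 49.9], [16.5, 51.5]]
jawtop x [-0.6  4.1  8.6] 1139
```

Jaw is at about 46.6 mm after two strokes, 18 per stroke, and the handle stop is at tcp −103. One more full stroke, then a partial one gaining about 6, so that the last stroke ends near full press.

```bash
python3 -m handwheel '[[0,-0.015,0,0,0,0,0],[0,-0.015,0,0,0,0,0],[0,-0.015,0,0,0,0,0],[0,-0.005,0,0,0,0,0],[0,0,0,0,0,0,0]]'
python3 -m handwheel '[[0,0.010,0,0,0,0,0],[0,0.010,0,0,0,0,0],[0,0.010,0,0,0,0,0],[0,0.010,0,0,0,0,0],[0,0.004,0,0,0,0,0],[0,0,0,0,0,0,0]]'
python3 -c 'from h import *;jaw("j4")'
python3 -m handwheel '[[0,0.003,0,0,0,0,0],[0,0.002,0,0,0,0,0],[0,0,0,0,0,0,0]]'
python3 -c 'from h import *;jaw("j5")'
```

```text
time: 21.15
position: [0.6455, -0.1239, 0.1143]
tool_rot: [-1.971, -2.445, -0.001]
ft_force: [0.2, 0.9, -0.4]
grip_width: 0.005
grip_force: 0.0
time: 21.9
position: [0.6368, -0.0819, 0.1154]
tool_rot: [1.969, 2.444, -0.0]
ft_force: [0.6, -5.7, 3.4]
grip_width: 0.004
grip_force: 3.0
t 21.9 tcp [[-106.4    0.6  115.4]] F -5.7 [ 0.6 -5.7  3.4]
orange 143 [[38.2, 34.9], [38.5, 43.0], [38.9, 48.0]]
green 100 [[29.5, 47.1], [31.2, 49.9], [32.7, 52.6]]
jawtop x [15.  19.6 24.4] 1244
time: 22.32
position: [0.636, -0.0788, 0.1153]
tool_rot: [1.97, 2.442, -0.002]
ft_force: [2.6, -7.2, 0.8]
grip_width: 0.007
grip_force: 4.0
t 22.325 tcp [[-103.1    0.7  115.3]] F -7.6 [ 2.6 -7.2  0.8]
orange 290 [[40.4, 33.8], [40.7, 44.5], [41.2, 51.1]]
green 102 [[31.6, 46.6], [33.2, 49.8], [34.7, 51.7]]
jawtop x [17.3 21.8 26.8] 1242
```

```bash
python3 -m handwheel '[[0,-0.015,0,0,0,0,0],[0,-0.015,0,0,0,0,0],[0,-0.015,0,0,0,0,0],[0,-0.004,0,0,0,0,0],[0,0,0,0,0,0,0],[0,0.010,0,0,0,0,0],[0,0.010,0,0,0,0,0],[0,0.008,0,0,0,0,0],[0,0,0,0,0,0,0],[0,0,0,0,0,0,0]]'
python3 -c 'from h import *;jaw("j6")'
python3 -m handwheel '[[0,-0.012,0,0,0,0,0],[0,-0.016,0,0,0,0,0],[0,0,0,0,0,0,0],[0,0.010,0,0,0,0,0],[0,0.010,0,0,0,0,0],[0,0.010,0,0,0,0,0],[0,0.004,0,0,0,0,0],[0,0,0,0,0,0,0]]'
python3 -c 'from h import *;jaw("j7")'
```

```text
time: 23.62
position: [0.6402, -0.0968, 0.1149]
tool_rot: [1.97, 2.446, 0.001]
ft_force: [-0.1, -2.7, 2.3]
grip_width: 0.006
grip_force: 1.7
t 23.625 tcp [[-121.6    0.5  114.9]] F -2.6 [-0.1 -2.7  2.3]
orange 0 
green 0 
time: 24.68
position: [0.6389, -0.0919, 0.1155]
tool_rot: [1.969, 2.444, -0.001]
ft_force: [-0.4, -6.2, 3.9]
grip_width: 0.004
grip_force: 3.0
t 24.675 tcp [[-116.6    0.7  115.5]] F -6.0 [-0.4 -6.2  3.9]
orange 0 
green 0
```

```bash
python3 -m handwheel '[[0,0.003,0,0,0,0,0],[0,0.002,0,0,0,0,0],[0,0,0,0,0,0,0]]'
python3 -c 'from h import *;jaw("j8")'
python3 -m handwheel '[[0,0.003,0,0,0,0,0],[0,0.002,0,0,0,0,0],[0,0,0,0,0,0,0]]'
python3 -c 'from h import *;jaw("j9")'
```

```text
time: 25.1
position: [0.6382, -0.0886, 0.1156]
tool_rot: [1.969, 2.442, -0.002]
ft_force: [1.5, -7.9, 3.4]
grip_width: 0.005
grip_force: 4.1
t 25.1 tcp [[-113.2    0.8  115.6]] F -8.0 [ 1.5 -7.9  3.4]
orange 0 
green 0 
time: 25.52
position: [0.6373, -0.0847, 0.1156]
tool_rot: [1.969, 2.44, -0.003]
ft_force: [2.8, -9.4, 1.6]
grip_width: 0.002
grip_force: 4.9
t 25.525 tcp [[-109.2    0.8  115.6]] F -9.8 [ 2.8 -9.4  1.6]
orange 0 
green 0
```

View pics/j9.png

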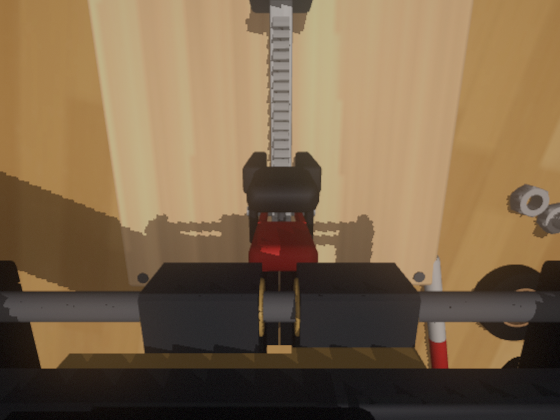

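View: the jaw's dark back face is at the top edge (280,5), with the bar below it and the trigger at (283,240). I'll measure the back face from depth, and the pad from the side camera.

```bash
cat >> h.py <<'E'
def back(name):
    s=ctrl.get_state();print("t",s["time"],"tcp",fx(s["position"]).round(1),"F",round(s["ft_force"]@EX,1))
    im,d,P,i=shot("wrist",name);F=fx(P.reshape(-1,3)).reshape(P.shape)
    m=(F[...,2]>24)&(F[...,2]<66)&(abs(F[...,1])<19)&(abs(F[...,1])>9)&(F[...,0]>0)&(d>0)
    q=F[m];print("back",len(q),np.percentile(q,[10,50,90],axis=0).round(1).tolist() if len(q) else '')
    f=fx(cast("wrist",[[r_,c_] for r_,c_ in((280,0),)],.054,i));print("top row x at z54",f.round(1))
E
python3 - <<'E'
from h import *
back("b1")
im,d,P,i=shot("side","s1");a=proj("side",O+EX*.05+np.array([0,0,.05]),i)[0].astype(int);print(a)
b=im[a[1]-35:a[1]+35,a[0]-45:a[0]+45]
ti=ctrl.camera_info("top");im2=ctrl.get_image("top")[0];c=proj("top",O+EX*.05+np.array([0,0,.05]),ti)[0].astype(int);print(c)
b2=im2[c[1]-35:c[1]+35,c[0]-45:c[0]+45]
cv2.imwrite("pics/s1c.png",cv2.resize(np.hstack([b,b2]),None,fx=4.4,fy=4.4,interpolation=cv2.INTER_CUBIC))
E
```

```text
t 25.575 tcp [[-109.2    0.8  115.6]] F -9.5
back 372 [[35.0, -16.8, 26.8], [35.3, -0.0, 37.2], [35.7, 16.4, 46.2]]
top row x at z54 [[33.4 -0.4 54. ]]
[265 228]
[268 201]
```

View pics/s1c.png

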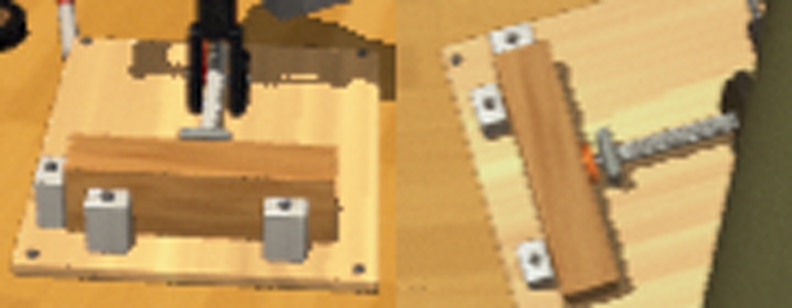

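The block sits on all stops and the pad touches it. Jaw ≈ 83.3 mm, so the pad is in about 3.5 mm; I need about 3.5 more.

```bash
python3 -m handwheel '[[0,0.002,0,0,0,0,0],[0,0.002,0,0,0,0,0],[0,0.001,0,0,0,0,0],[0,0,0,0,0,0,0],[0,0,0,0,0,0,0]]'
python3 -c 'from h import *;back("b2")'
python3 -m handwheel '[[0,0.001,0,0,0,0,0],[0,0.001,0,0,0,0,0],[0,0,0,0,0,0,0]]'
python3 -c 'from h import *;back("b3")'
```

```text
time: 26.35
position: [0.6365, -0.0812, 0.1155]
tool_rot: [1.97, 2.438, -0.004]
ft_force: [3.3, -10.2, 0.1]
grip_width: 0.006
grip_force: 5.8
t 26.35 tcp [[-105.6    0.8  115.5]] F -10.7
back 439 [[37.1, -16.8, 27.5], [37.4, -9.1, 40.1], [37.7, 16.5, 50.5]]
top row x at z54 [[36.8 -0.5 54. ]]
time: 26.78
position: [0.6361, -0.0798, 0.1153]
tool_rot: [1.969, 2.437, -0.005]
ft_force: [4.2, -12.9, -0.1]
grip_width: 0.002
grip_force: 6.2
t 26.775 tcp [[-104.1    0.8  115.3]] F -13.4
back 466 [[38.0, -16.8, 27.9], [38.3, -0.0, 40.7], [38.6, 16.5, 51.7]]
top row x at z54 [[38.2 -0.5 54. ]]
```

```bash
python3 - <<'E'
from h import *
im,d,P,i=shot("wrist","b4");F=fx(P.reshape(-1,3)).reshape(P.shape)
q=F[(abs(F[...,2]-140)<2)&(abs(F[...,1])<17)&(abs(F[...,0]+65)<15)&(d>0)];print("handle top",len(q),np.percentile(q[:,0],[2,50,98]).round(1),np.median(q[:,2]))
q=F[(abs(F[...,2]-54)<1.5)&(abs(F[...,1])<12)&(F[...,0]>0)&(d>0)];print("bar top",len(q),np.median(q[:,2]),np.percentile(q[:,1],[2,98]))
m=(F[...,2]>24)&(F[...,2]<50)&(abs(F[...,1])<19)&(abs(F[...,1])>9)&(F[...,0]>0)&(d>0);print("back",np.median(F[m][:,0]))
im,d,P,i=shot("top","t4");F=fx(P.reshape(-1,3)).reshape(P.shape);hsv=cv2.cvtColor(im,cv2.COLOR_BGR2HSV)
for n,a,b in(("orange",(3,140,60),(15,255,255)),("green",(45,80,40),(85,255,255))):
    mm=(cv2.inRange(hsv,a,b)>0)&(F[...,0]>20)&(F[...,0]<80)&(abs(F[...,1])<25)&(d>0);q=F[mm];print(n,len(q),q.mean(0) if len(q) else "")
q=F[(abs(F[...,2]-68)<2.5)&(abs(F[...,1])<19)&(F[...,0]>30)&(F[...,0]<58)&(d>0)];print("jawtop (top cam)",len(q),np.percentile(q[:,0],[5,50,95]))
r=F[(abs(F[...,2]-60)<3)&(abs(abs(F[...,1])-65)<17)&(F[...,0]>105)&(F[...,0]<140)&(d>0)];print("stops (121)",np.percentile(r[:,0],[5,50,95]))
r=F[(abs(F[...,2]-75)<3)&(abs(F[...,1])<100)&(F[...,0]>55)&(F[...,0]<120)&(d>0)];print("block",np.percentile(r[:,0],[2,50,98]),np.percentile(r[:,1],[1,99]))
E
```

```text
handle top 1743 [-78.5 -65.6 -60. ] 139.582799382602
bar top 403 53.16695605494826 [-7.5106521   9.45278067]
back 38.28098747632654
orange 48 [61.93702893  0.56677001 65.57212102]
green 0 
jawtop (top cam) 13 [38.29412792 42.80564815 50.68235692]
stops (121) [109.23939434 118.71139783 129.2056394 ]
block [ 61.95967759  83.3083674  105.00389942] [-96.43496933  98.03561495]
```

Readings: jaw ≈ 87 mm (wrist about 86.3–87.6, top camera 87.3 after bias correction), so the pad is about half way in and no green shows. The block is on its stops. I'll hold briefly and hand in.

```bash
python3 -m handwheel '[[0,0,0,0,0,0,0],[0,0,0,0,0,0,0],[0,0,0,0,0,0,0],[0,0,0,0,0,0,0]]'
python3 -c 'from h import *;back("b5");print(ctrl.close_job())'
```

```text
time: 27.42
position: [0.6362, -0.0798, 0.1154]
tool_rot: [1.969, 2.437, -0.005]
ft_force: [4.2, -12.8, 0.2]
grip_width: 0.006
grip_force: 6.2
t 27.425 tcp [[-104.2    0.8  115.4]] F -13.4
back 462 [[38.0, -16.9, 28.0], [38.3, -9.1, 40.7], [38.7, 16.5, 51.7]]
top row x at z54 [[38.2 -0.5 54. ]]
the job is handed in; nothing more can be done
None
```

I handed the job in at 27.4 s with the block pushed home, the pad pressed in an estimated 7 mm (camera readings 6.3–7.6 mm, no green showing) and the trigger still held; no verdict came back.

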